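# Latch a detector head onto its ball mount

### The arm

A 6-joint arm with a two-finger parallel gripper is mounted at the origin on the work surface. World frame = base frame: x ahead of the robot, y to its left, z up, the work surface at z = 0. Lengths are in mm, angles in rad, forces in N, time in s.
With the tool pointing down it reaches from about 300 to 750 mm from the base axis. Payload 8.5 kg.
Tool frame: the origin (TCP) lies on the centre line of the jaws, within the pads' length; the fingertips stand r.tcp_to_tips ahead of it and the grasp point (between the pads) is the TCP (r.tcp_to_tips is the distance from the TCP to the fingertips, in mm); z points along the fingers, y is the direction in which the jaws open and shut (so a half turn about z gives the same grasp; the last joint's range is limited). The gripper opens to 85 mm and grips with 20 to 120 N. Pads are 22 mm wide; open, the fingers measure 114 mm over their backs; the gripper's body (76 mm by 85 mm) begins 54 mm behind the grasp point. The pads swing forward as they close: fully open they stand 13 mm farther back than shut.
Start: joints at [-1.47, 0.381, 1.297, -0, 1.464, -0.215], TCP at [170.811, -522.785, 250.322] pointing down, gripper open.
Joint ranges: [-3.11, 3.11], [-0.89, 2.33], [0.22, 2.48], [-1.42, 4.56], [0.17, 2.85], [-2.88, 2.88]. Speed limits (rad/s): [2.39, 2.39, 3.14, 3.14, 3.14, 3.14].

### API

Orientations are given as a unit quaternion [x, y, z, w].
In Python, from station import sensors, optics, workorder, r gives the robot as it stands. The module is installed in compiled form; this text tells all that it offers.
- The arm moves only by the tool arm_command, never from a script. Its arguments are lists of equal length, an entry for each row: "twist": the turn, a rotation vector about the tool's x, y, z in units of 5 degrees (1.0 is 5 degrees), a list of three; "delta_pos": the shift along the tool's x, y, z in units of 0.04 m (1.0 is 0.04 m), a list of three; "fingers": the opening, from 0 (shut) to 1 (fully open). In form: {"twist": [[ax, ay, az], ...], "delta_pos": [[x, y, z], ...], "fingers": [fingers, ...]}. A call has 1 to 12 rows; each row shifts and turns the commanded pose from where the row before left it, along the tool's axes as they then stand; what a row does not reach is not made up. A row lasts 1/8 s, in which the tool goes at most 62.5 mm and 10.7 degrees, less where a joint would pass 70% of its speed; a pose out of reach is approached as far as the arm can. A call with a number of a shift or a turn outside -1 to 1 is refused whole. A call with a gripper value outside its range is refused whole. The fingers move at their own pace and stop on an object; "newtons" is the grip in N (left out, the last holds). Time passes only in rows, so rows that do not move let the fingers close. It gives the time, the measured TCP pose, the force and the opening at its end, in the units of the state.
- sensors.sense(): the state, without advancing time (a new reading comes with each control period).
- optics.grab_frame(name): name is "scene" or "side" or "wrist"; returns the picture (420x560x3 uint8, red, green, blue); there is no depth.
- optics.camera_params(name): a dict with "mtx" (3x3 intrinsics, pixels), "rvec" (rotation vector, rad) and "tvec" (3), from world to camera coordinates, as OpenCV has them. Camera axes: x right, y down, z forward; pixel columns grow to the right and rows downward; lengths in mm; the calibration is good to about 2 mm. A picture is of the moment at which its call begins: read the wrist's pose just before it. camera_params takes no time and is no camera call; for the wrist camera it gives the pose at the moment of the call.
- workorder.close_job(): hands the job in, once; it reports no verdict.
The state is a dict: "clock": time; "joint_pos": joint angles; "qd": joint speeds; "effort": joint torques, N m; "tool_pos": TCP position; "ee_rot": TCP orientation; "ft_force": force on the tool from outside, world axes, zero at the start; "torque": the same for the moment, N m; "opening": opening from 0.0 (shut) to 1.0 (fully open).
Only numpy, scipy, OpenCV 4.12 (cv2) and the standard library are available. Lean on these libraries where they do the work, as an engineer would, in place of code of your own. Each camera call takes 0.05 s, during which the arm holds its last target. There are 200 camera calls.

### The job

Fit the detector head (the black block with the lever) on its ball mount: lower its socket gently over the steel ball, feeling for it rather than forcing it, all the way down until the underside sits flush on the plate, and let go of it without dropping it, with the head lying along the plate and its lever over the plate's long end. Only then press the latch lever gently all the way down. Leave everything else standing where it is.

Things in the scene. Friction and masses are not known exactly. Their poses are not given: they have to be found in the camera images.
- head: Detector head: loose black block, 0.3 to 0.65 kg, flat underside. Origin: on the underside, centre of the socket mouth; x along the block to the lever end, z up. Block x = -24 to +82 mm, 42 mm wide; 48 mm high up to x = 24, 33 mm beyond. A lens tube (24 mm diameter, axis 27 mm up) sticks out to x = -52. Socket: round bore opening downwards, 27 mm diameter, 38 mm deep.
- head_grip (a point): Point to grip on the head: straight above the socket mouth's centre, 26 mm above the underside, midway between the plain parallel sides, which are 42 mm apart along the head's y (reach 24 mm towards -x, 82 mm towards +x).
- latch (a joint): Steel latch lever on the head, in rad: 0 = fully up (50 degrees above level, pointing to the head's +x), 0.87 = fully down (level, at its stop). Pivot along the head's y through x = 34, z = 43.5 mm; lever 49 mm long, 14 wide, 6 thick. Stiff: friction about 0.1 N m, so 2.5 to 5 N pressed straight down; stays where it is left, no spring.
- latch_pad (a point): Centre of the round thumb pad of the latch lever (20 mm diameter, 7 mm thick), 39 mm from its pivot; with the lever down it lies at head x = 73, y = 0, z = 43.5 mm.
- mount: Ball mount, fixed foot: a block that carries a dark steel plate 145 x 64 x 10 mm on two pillars. Origin: on the ball's nominal axis, at the plate's middle height (66 mm above the bench); x along the plate to its long end (-50 to +95 mm), z up. The plate's top face is clamped at z = -9 to +9 mm, not reported; it gives 1 mm per 15 N. More than 24 N between head and mount does damage.
- ball_nominal (a point): Middle of where the steel ball's top may be (ball 24 mm diameter, centre 24 and top 36 mm above the plate face, 13 mm neck). It goes up and down with the plate and is clamped in a slot: up to 14 mm off along the plate's x and 3 mm in y, not reported. The socket has 1.5 mm to spare all round; its rim caught on the ball's flank is pushed sideways towards the ball's axis.
- spare_block: Bystander: a loose black lens block of like size without lever or socket, 40 mm high, 42 mm wide; origin under its middle. The head and this block may stand in each other's place.
- lens_post: Bystander: a round lens, 42 mm, on a steel post 95 mm high on the breadboard; origin at its foot.
- beam_block: Bystander: a small black upright screen 50 mm wide, 58 mm high on an aluminium foot; origin at its foot.
- vial: Bystander: a glass vial with a red cap, 24 mm diameter, 50 mm high; origin at its foot.
- screwdriver: Bystander: a screwdriver 170 mm long lying on the bench; origin under its middle.
- cuvette_box: Bystander: a white box with a blue lid, 104 x 74 x 47 mm; origin under its middle.
- beaker: Bystander: a glass beaker 66 mm in diameter, 85 mm high; origin at its foot.
There are look-alikes about, which are no part of the job. What is shaped like the head but orange or turquoise is not meant.

How it is judged:
By the outcome, as a careful person would: the job done as asked, in the order asked, and still so for the second after the job is handed in, with the robot touching nothing.
It also fails if it takes over 69 s, if anything falls off the work surface, if the arm or the gripper's body presses on something with over 40 N, if the wrist force passes 120 N, or if a joint passes its speed limit or range.

## Working session

There is one attempt and no reset: what is moved stays moved. The work goes in short steps, Python scripts to look and compute and a tool call to move; the robot and the scene stay as the last step left them, time stands still between calls to the robot, and variables do not carry over. Pictures are saved under pics/ and viewed, about 8 in all and at most 12, crops included, and the job is handed in when it is done.

Besides the shell and the picture viewer there is one more tool, called after ">>>" as a command line: name --argument value ..., lists and objects as JSON in quotes. arm_command: Moves the arm, as the interface text tells. Its arguments: {"type":"object","properties":{"twist":{"type":"array"},"delta_pos":{"type":"array"},"fingers":{"type":"array"},"newtons":{"type":"number"}},"required":["twist","delta_pos","fingers"]}

```bash
mkdir -p pics
cat > h.py <<'E'
import numpy as np, cv2
from station import sensors, optics, workorder, r
def grab(n,f):
    p=optics.camera_params(n); im=optics.grab_frame(n); cv2.imwrite('pics/'+f+'.png',im[:,:,::-1]); np.savez('pics/'+f+'.npz',**{k:np.array(p[k],float) for k in('mtx','rvec','tvec')}); return im
def ray(f,u,v):
    p=np.load('pics/'+f+'.npz'); R=cv2.Rodrigues(p['rvec'])[0]; o=-R.T@p['tvec'].ravel()
    d=R.T@np.linalg.inv(p['mtx'])@[u,v,1]; return o,d/np.linalg.norm(d)
def onz(f,u,v,z):
    o,d=ray(f,u,v); return (o+d*(z-o[2])/d[2]).round(1)
def tri(a,b):
    A=0;B=0
    for o,d in(ray(*a),ray(*b)):
        P=np.eye(3)-np.outer(d,d);A=A+P;B=B+P@o
    x=np.linalg.solve(A,B); g=[np.linalg.norm((np.eye(3)-np.outer(d,d))@(x-o)) for o,d in(ray(*a),ray(*b))]
    return x.round(1),np.round(g,1)
def proj(f,X):
    p=np.load('pics/'+f+'.npz'); return cv2.projectPoints(np.array(X,float).reshape(-1,3),p['rvec'],p['tvec'],p['mtx'],None)[0][:,0].round(1)
E
python3 - <<'E'
from h import *
a=grab('scene','s1');b=grab('side','d1');c=grab('wrist','w1')
for f in('s1','d1','w1'):
    p=np.load(f'pics/{f}.npz');R=cv2.Rodrigues(p['rvec'])[0];print(f,-R.T@p['tvec'].ravel(),R[2])
s=sensors.sense();print(s,r.tcp_to_tips)
E
```

```text
s1 [1126.40145786 -613.3191909   836.78143715] [-0.54784528  0.49782275 -0.67233776]
d1 [-48.41910406 477.01118534 573.05634392] [ 0.60364701 -0.58110156 -0.5458308 ]
w1 [ 236.64939925 -501.38808233  372.80431795] [-0.2591515  -0.08468505 -0.96211691]
{'clock': 0.15, 'joint_pos': array([-1.47028830e+00,  3.81035896e-01,  1.29805003e+00, -6.11629329e-06,
        1.46360463e+00, -2.15305833e-01]), 'qd': array([ 6.59895261e-04, -2.07049048e-03, -2.87698787e-03,  8.34949069e-05,
       -4.85471389e-04,  1.12852833e-03]), 'effort': array([ 1.89597296e-03, -4.48628926e+01, -2.31345230e+01, -2.08742540e-04,
        3.78072989e-03, -1.90756424e-05]), 'tool_pos': array([ 170.79651268, -522.58903916,  249.86882232]), 'ee_rot': array([ 9.87558384e-01,  1.57251826e-01,  2.84565461e-05, -5.48222554e-04]), 'ft_force': array([-1.11428937,  0.41027264, -0.73187372]), 'torque': array([-0.04734728, -0.05726868,  0.0510482 ]), 'opening': 1.0008672732892134} 19.0
```

View pics/s1.png

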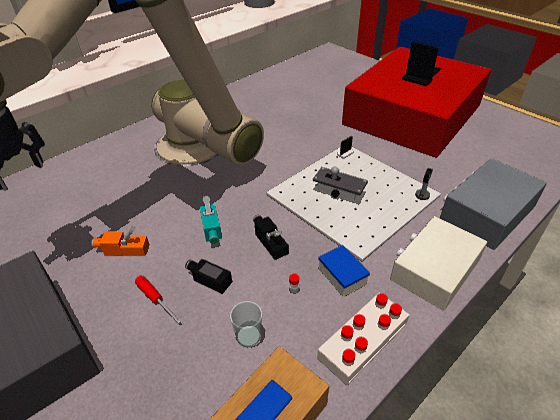

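View pics/d1.png

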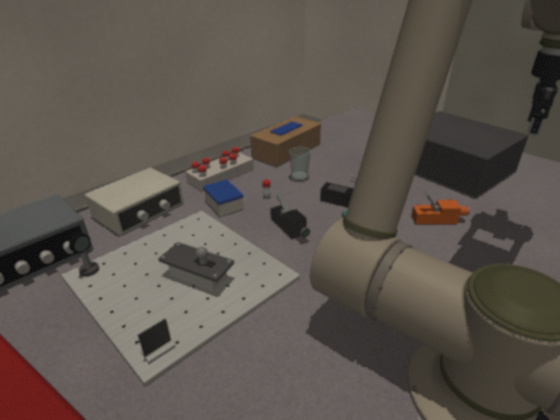

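Scene candidates are black blocks at (270,236) and (210,275). The first seems to carry a metal lever. Orange (122,243) and turquoise (210,222) are look-alikes. The mount is at (340,183) in scene and (198,262) in side. I'll confirm with an enlarged crop.

Run:
```python
from h import *
s=cv2.imread('pics/s1.png');d=cv2.imread('pics/d1.png')
def c(i,x,y,w,h,W=400,H=300): return np.clip(cv2.resize(i[y:y+h,x:x+w],(W,H),interpolation=cv2.INTER_CUBIC)*1.0*1.5,0,255).astype('uint8')
cv2.imwrite('pics/c1.png',np.vstack([np.hstack([c(s,180,205,120,90),c(s,300,145,80,60)]),np.hstack([c(d,250,180,100,75),c(d,150,232,100,75)])]))
```

```text
(no output)
```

View pics/c1.png

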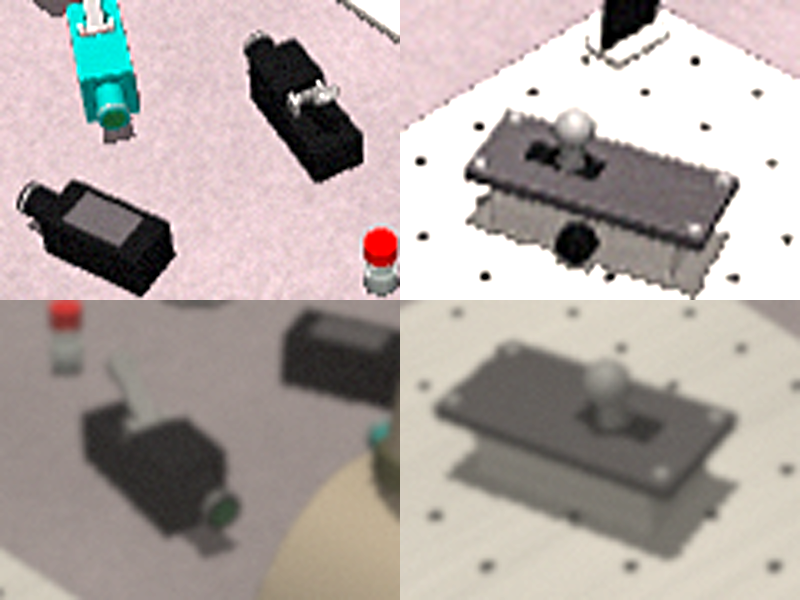

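Run:
```python
from h import *
for n,a,b in [('ball',(335,170.4),(201.25,252)),('SN',(313.6,179.4),(233.75,261.5)),('LN',(360.6,193),(177.5,242.75)),('LF',(367.6,181.4),(159.25,259)),('SF',(322.4,167),(215.75,280))]:
    print(n,*tri(('s1',*a),('d1',*b)))
H=[onz('s1',*p,0) for p in[(275.4,259.6),(288.6,253),(255.6,234.4)]];print(H, H[0]-H[1],H[0]-H[2])
# lens end disc in side, lever end tips
print('side lens end', onz('d1',250+(220-0)*.25,180+(510-300)*.25,27))
# side: lens-end bottom corner; top corners
print(onz('d1',250+175*.25,180+(535-300)*.25,0), onz('d1',250+85*.25,180+(465-300)*.25,0))
for n,p in [('bystander vial',(294,288)),('spare',(208,285)),('beam',(345,155)),('lens',(422,198)),('box',(345,285))]: print(n,onz('s1',*p,0))
s=sensors.sense();from scipy.spatial.transform import Rotation as Ro
print(Ro.from_quat(s['ee_rot']).as_matrix().round(3))
```

```text
ball [511.  160.   81.4] [1.3 1.3]
SN [471.8 113.1  52.4] [2.4 2.4]
LN [606.  160.7  54.4] [1.9 1.9]
LF [586.6 216.5  52.7] [1.8 1.8]
SF [451.2 173.1  54. ] [2.1 2.1]
[array([ 585. , -139.6,    0. ]), array([ 592.2, -100.2,    0. ]), array([ 483.1, -117.9,    0. ])] [ -7.2 -39.4   0. ] [101.9 -21.7   0. ]
side lens end [459.3 -91.7  27. ]
[486.1 -81.6   0. ] [579.9 -95.1   0. ]
bystander vial [ 680.5 -167.7    0. ]
spare [ 531.2 -310.3    0. ]
beam [413.4 330.3   0. ]
lens [708.8 326.5  -0. ]
box [758.5 -73.8   0. ]
[[ 0.951  0.311 -0.   ]
 [ 0.311 -0.951  0.001]
 [ 0.    -0.001 -1.   ]]
```

Head confirmed: the block at scene (270,236) is black with a steel lever, while (210,275) is flat-topped, so it's the spare. Head origin is about (509.5,-103) at yaw -11.5°. The ball axis is about (511,160), centre z about 81, with the plate at yaw about 19°. Sizes check out: head length 104 mm, plate 142x63 mm. Approaching above the head.

>>> arm_command --twist '[[0, 0, 0], [0, 0, 0], [0, 0, 0], [0, 0, 0], [0, 0, 0], [0, 0, 0], [0, 0, 0], [0, 0, 0], [0, 0, 0], [0, 0, 0], [0, 0, 0], [0, 0, 0]]' --delta_pos '[[0.943, -0.612, 0.1], [0.943, -0.612, 0.1], [0.943, -0.612, 0.1], [0.943, -0.612, 0.1], [0.943, -0.612, 0.1], [0.943, -0.612, 0.1], [0.943, -0.612, 0.1], [0.943, -0.612, 0.1], [0.943, -0.612, 0.1], [0.943, -0.612, 0.1], [0.943, -0.612, 0.1], [0.943, -0.612, 0.1]]' --fingers '[1, 1, 1, 1, 1, 1, 1, 1, 1, 1, 1, 1]' --newtons 40

```text
clock: 1.65
tool_pos: [510.6, -101.6, 202.1]
ee_rot: [0.988, 0.157, -0.0, -0.0]
ft_force: [-0.0, -1.1, 0.1]
opening: 1.002
```

>>> arm_command --twist '[[0, 0, 0.99], [0, 0, 0.99], [0, 0, 0.99], [0, 0, 0.99], [0, 0, 0.99], [0, 0, 0.99], [0, 0, 0], [0, 0, 0]]' --delta_pos '[[0, 0, 0], [0, 0, 0], [0, 0, 0], [0, 0, 0], [0, 0, 0], [0, 0, 0], [0, 0, 0], [0, 0, 0]]' --fingers '[1, 1, 1, 1, 1, 1, 1, 1]'

```text
clock: 2.65
tool_pos: [509.8, -102.9, 202.2]
ee_rot: [0.995, -0.1, -0.0, -0.0]
ft_force: [-0.1, 0.3, 0.1]
opening: 1.002
```

Run:
```python
from h import *
s=sensors.sense();print(s['clock'],s['tool_pos'],s['ee_rot'],s['ft_force'])
grab('wrist','w2')
print(proj('w2',[[509.5,-103,48],[509.5,-103,0]]))
```

```text
2.65 [ 509.78550703 -102.92881661  202.22312102] [ 9.94960767e-01 -1.00264914e-01 -1.24212756e-04 -5.64849055e-05] [-0.08262985  0.32472282  0.13793295]
[[283.1 198.8]
 [283.1 187.1]]
```

View pics/w2.png

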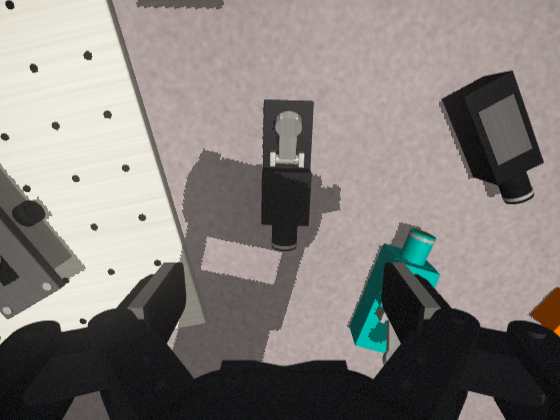

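The wrist view shows the head upright. Its lever end is at row 100, the tall part's top face spans about (262,169) to (310,226), and the lens is at (284,240). The turquoise look-alike is off to the right at (400,290), clear of the descent.

Run:
```python
from h import *
im=cv2.imread('pics/w2.png').astype(int).sum(2)
for row in(110,125,185,205,220): 
    x=np.where(im[row,240:340]<150)[0]+240; print(row,x.min(),x.max())
for p,z in [((262,225),48),((310,225),48),((262.5,169),48),((310,169),48),((263.5,99.5),33),((313.5,100),33),((288,124),0)]: print(p,onz('w2',*p,z))
```

```text
Traceback (most recent call last):
ValueError: zero-size array to reduction operation minimum which has no identity
```

Run:
```python
from h import *
im=cv2.imread('pics/w2.png').astype(int).max(2)
for row in(105,185,205,220): 
    x=np.where(im[row,230:345]<60)[0]+230; print(row,x[:1],x[-1:],im[row,255:320:5])
for p,z in [((262,225),48),((310,225),48),((262.5,169),48),((310,169),48),((263.5,99.5),33),((313.5,100),33)]: print(p,onz('w2',*p,z))
```

```text
105 [264] [264] [176 169  66  65  63  63  64  67  66  69  66  66 173]
185 [262] [310] [97 97 28 30 33 26 34 31 34 30 34 40 97]
205 [261] [309] [100 101  30  28  30  35  32  30  27  23  32 100  97]
220 [262] [308] [102  99  31  28  30  28  30  29  33  33  33 101  97]
(262, 225) [489.9 -80.1  48. ]
(310, 225) [ 481.5 -121.5   48. ]
(262.5, 169) [538.2 -91.2  48. ]
(310, 169) [ 530.3 -130.3   48. ]
(263.5, 99.5) [ 592.9 -103.2   33. ]
(313.5, 100) [ 584.2 -144.1   33. ]
```

>>> arm_command --twist '[[0, 0, 0.14], [0, 0, 0], [0, 0, 0], [0, 0, 0], [0, 0, 0], [0, 0, 0], [0, 0, 0], [0, 0, 0], [0, 0, 0], [0, 0, 0], [0, 0, 0], [0, 0, 0]]' --delta_pos '[[-0.01, 0.08, 0.5], [0, 0, 0.8], [0, 0, 0.8], [0, 0, 0.8], [0, 0, 0.6], [0, 0, 0.5], [0, 0, 0.4], [0, 0, 0], [0, 0, 0], [0, 0, 0], [0, 0, 0], [0, 0, 0]]' --fingers '[1, 1, 1, 1, 1, 1, 1, 1, 1, 0.3, 0.3, 0.3]' --newtons 40

```text
clock: 4.2
tool_pos: [508.9, -105.8, 26.8]
ee_rot: [0.994, -0.107, 0.0, -0.0]
ft_force: [0.4, 2.5, 4.9]
opening: 0.487
```

>>> arm_command --twist '[[0, 0, 0], [0, 0, 0], [0, 0, 0], [0, 0, 0]]' --delta_pos '[[0, 0, 0], [0, 0, 0], [0, 0, 0], [0, 0, 0]]' --fingers '[0.3, 0.3, 0.3, 0.3]'

```text
clock: 4.7
tool_pos: [508.9, -105.8, 26.8]
ee_rot: [0.994, -0.107, 0.0, -0.0]
ft_force: [-1.3, 2.4, 6.4]
opening: 0.489
```

>>> arm_command --twist '[[0, 0, 0], [0, 0, 0], [0, 0, 0], [0, 0, 0], [0, 0, 0], [0, 0, 0]]' --delta_pos '[[0, 0, -0.2], [0, 0, -0.5], [0, 0, -0.8], [0, 0, -0.8], [0, 0, -0.6], [0, 0, -0.3]]' --fingers '[0.3, 0.3, 0.3, 0.3, 0.3, 0.3]'

```text
clock: 5.45
tool_pos: [508.7, -106.0, 155.2]
ee_rot: [0.994, -0.107, 0.0, 0.0]
ft_force: [-0.0, 0.1, -6.0]
opening: 0.486
```

>>> arm_command --twist '[[0, 0, 0], [0, 0, 0], [0, 0, 0], [0, 0, 0], [0, 0, 0], [0, 0, 0], [0, 0, 0], [0, 0, 0], [0, 0, 0], [0, 0, 0]]' --delta_pos '[[0.01, -0.2, 0], [0.01, -0.4, 0], [0.01, -0.6, 0], [0.01, -0.7, 0], [0.01, -0.7, 0], [0.01, -0.7, 0], [0, -0.5, 0], [0, -0.25, 0], [0, -0.1, 0], [0, 0, 0]]' --fingers '[0.3, 0.3, 0.3, 0.3, 0.3, 0.3, 0.3, 0.3, 0.3, 0.3]'

```text
clock: 6.7
tool_pos: [546.4, 55.5, 154.1]
ee_rot: [0.994, -0.107, -0.0, 0.0]
ft_force: [0.1, -0.7, -5.0]
opening: 0.488
```

>>> arm_command --twist '[[0, 0, -0.3], [0, 0, -0.7], [0, 0, -0.9], [0, 0, -0.9], [0, 0, -0.9], [0, 0, -0.9], [0, 0, -0.9], [0, 0, -0.5], [0, 0, -0.26], [0, 0, 0], [0, 0, 0]]' --delta_pos '[[0, 0, 0], [0, 0, 0], [0, 0, 0], [0, 0, 0], [0, 0, 0], [0, 0, 0], [0, 0, 0], [0, 0, 0], [0, 0, 0], [0, 0, 0], [0, 0, 0]]' --fingers '[0.3, 0.3, 0.3, 0.3, 0.3, 0.3, 0.3, 0.3, 0.3, 0.3, 0.3]'

```text
clock: 8.07
tool_pos: [546.5, 55.5, 154.3]
ee_rot: [0.986, 0.165, -0.0, 0.0]
ft_force: [0.4, -0.4, -5.7]
opening: 0.488
```

Run:
```python
from h import *
s=sensors.sense();print(s['clock'],s['tool_pos'],s['ee_rot'],s['ft_force'],s['torque'],s['opening'])
grab('wrist','w3')
print(proj('w3',[[511,160,81]]))
```

```text
8.075 [546.51327611  55.54405003 154.33404981] [ 9.86335999e-01  1.64746161e-01 -5.96587019e-06  1.83799495e-06] [ 0.40473954 -0.42643498 -5.70262242] [ 0.0036509   0.09680372 -0.03917359] 0.4879311855308826
[[106.1 228.9]]
```

View pics/w3.png

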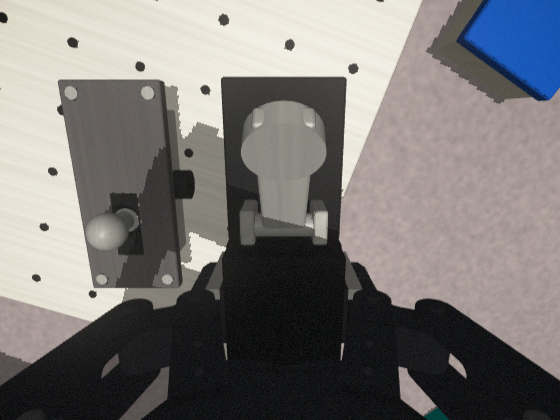

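Head is held straight. The plate is at left with the ball at about (107,231), and its corners are about (58,80), (162,80), (94,286) and (182,285). The long end is up, the same direction as the lever. Measuring now.

Run:
```python
from h import *
im=cv2.imread('pics/w3.png');g=cv2.cvtColor(im,cv2.COLOR_BGR2GRAY)
m=((g>110)).astype('uint8');m[:, :84]=0;m[:,132]=0;m[:207]=0;m[256:]=0;m[:,132:]=0
m=cv2.morphologyEx(m,cv2.MORPH_OPEN,np.ones((9,9)))
c=max(cv2.findContours(m,0,1)[0],key=cv2.contourArea);print(cv2.minEnclosingCircle(c),cv2.fitEllipse(c),cv2.boundingRect(c))
for z in(79,81,83): print(z,onz('w3',107,231,z))
C=np.array([onz('w3',*p,57) for p in[(58.5,80),(163,80),(182,285),(95,287)]]);print(C)
for a,b in((3,0),(2,1),(1,0),(2,3)): d=C[b]-C[a];print(np.hypot(*d[:2]),np.degrees(np.arctan2(d[1],d[0])))
# head lever-end top edge and tall-part
h=np.array([onz('w3',*p,154.3-26.8+33) for p in[(222,78),(346,78)]]);print(h,h.mean(0))
b=cv2.resize(im[200:265,80:200],(800,433));cv2.imwrite('pics/c3.png',b)
```

```text
((102.9339599609375, 233.16036987304688), 18.385698318481445) ((102.95171356201172, 233.08575439453125), (32.47420883178711, 35.75944900512695), 113.4643783569336) (86, 217, 35, 33)
79 [508.8 160.1  79. ]
81 [509.8 159.2  81. ]
83 [510.9 158.4  83. ]
[[586.1 216.4  57. ]
 [607.3 155.1  57. ]
 [473.5 109.   57. ]
 [451.  169.3  57. ]]
143.07487550230476 19.220120342965625
141.51907998570366 19.011088080295224
64.86239280199273 109.07743916567274
64.36101304361206 110.4622715234222
[[616.4 100.6 160.5]
 [629.7  62.1 160.5]] [623.05  81.35 160.5 ]
```

>>> arm_command --twist '[[0, 0, 0], [0, 0, 0], [0, 0, 0], [0, 0, 0], [0, 0, 0], [0, 0, 0], [0, 0, 0], [0, 0, 0], [0, 0, 0], [0, 0, 0]]' --delta_pos '[[0.01, -0.2, 0], [0, -0.5, 0], [0, -0.6, 0], [0, -0.6, 0], [0, -0.5, 0], [0, -0.26, 0], [0, -0.1, 0], [0, 0, 0.3], [0, 0, 0.3], [0, 0, 0]]' --fingers '[0.3, 0.3, 0.3, 0.3, 0.3, 0.3, 0.3, 0.3, 0.3, 0.3]'

```text
clock: 9.38
tool_pos: [510.5, 159.6, 128.8]
ee_rot: [0.986, 0.165, -0.002, -0.0]
ft_force: [0.0, 0.3, -6.2]
opening: 0.487
```

Run:
```python
from h import *
s=sensors.sense();print(s['clock'],s['tool_pos'],s['ee_rot'],s['ft_force'],s['torque'],s['opening'])
a=grab('scene','s4')[:,:,::-1];b=grab('side','d4')[:,:,::-1]
c=lambda i,x,y,w,h: np.clip(cv2.resize(i[y:y+h,x:x+w],(400,400),interpolation=cv2.INTER_CUBIC)*1.4,0,255).astype('uint8')
cv2.imwrite('pics/c4.png',np.hstack([c(a,290,120,90,90),c(b,150,200,90,90)]))
```

```text
9.375 [510.50166261 159.64852223 128.83602062] [ 9.86359331e-01  1.64599521e-01 -1.50338260e-03 -8.89939203e-05] [ 0.01660678  0.26743897 -6.22498854] [-0.04146911  0.04238298  0.03560313] 0.4873766913025105
```

View pics/c4.png

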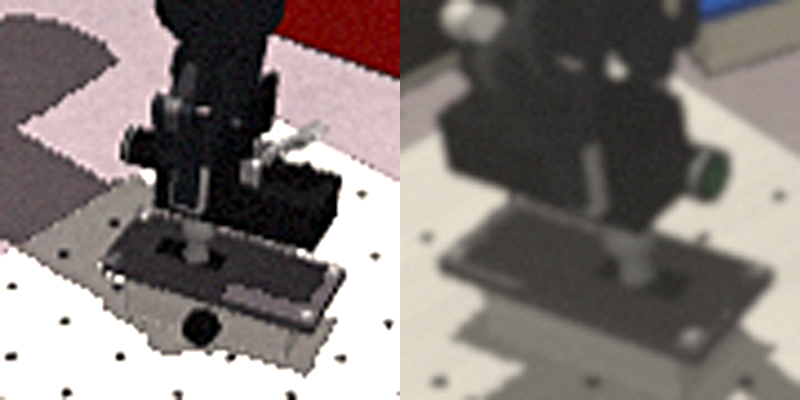

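Head hovers over the ball neck, lens over the short end and lever over the long end. Now I'll feel downward.

>>> arm_command --twist '[[0, 0, 0], [0, 0, 0], [0, 0, 0], [0, 0, 0]]' --delta_pos '[[0, 0, 0.05], [0, 0, 0.05], [0, 0, 0.04], [0, 0, 0]]' --fingers '[0.3, 0.3, 0.3, 0.3]'

```text
clock: 9.98
tool_pos: [510.9, 160.2, 124.6]
ee_rot: [0.986, 0.165, -0.0, -0.0]
ft_force: [0.1, 0.4, -5.0]
opening: 0.489
```

>>> arm_command --twist '[[0, 0, 0], [0, 0, 0], [0, 0, 0], [0, 0, 0]]' --delta_pos '[[0, 0, 0.0125], [0, 0, 0.0125], [0, 0, 0.0125], [0, 0, 0]]' --fingers '[0.3, 0.3, 0.3, 0.3]'

```text
clock: 10.48
tool_pos: [510.9, 160.2, 123.2]
ee_rot: [0.986, 0.165, -0.0, -0.0]
ft_force: [0.0, -0.1, -5.0]
opening: 0.492
```

>>> arm_command --twist '[[0, 0, 0], [0, 0, 0], [0, 0, 0], [0, 0, 0]]' --delta_pos '[[0, 0, 0.02], [0, 0, 0.02], [0, 0, 0.02], [0, 0, 0]]' --fingers '[0.3, 0.3, 0.3, 0.3]'

```text
clock: 10.98
tool_pos: [510.9, 160.2, 120.8]
ee_rot: [0.986, 0.165, -0.0, 0.0]
ft_force: [0.4, 0.2, -4.9]
opening: 0.489
```

>>> arm_command --twist '[[0, 0, 0], [0, 0, 0], [0, 0, 0]]' --delta_pos '[[0, 0, 0.02], [0, 0, 0.02], [0, 0, 0]]' --fingers '[0.3, 0.3, 0.3]'

```text
clock: 11.35
tool_pos: [510.9, 160.2, 119.2]
ee_rot: [0.986, 0.165, -0.0, -0.0]
ft_force: [-0.1, -0.3, -6.3]
opening: 0.487
```

>>> arm_command --twist '[[0, 0, 0], [0, 0, 0], [0, 0, 0]]' --delta_pos '[[0, 0, 0.02], [0, 0, 0.02], [0, 0, 0]]' --fingers '[0.3, 0.3, 0.3]'

```text
clock: 11.72
tool_pos: [510.9, 160.2, 117.5]
ee_rot: [0.986, 0.165, -0.0, -0.0]
ft_force: [-0.9, -0.1, -6.1]
opening: 0.484
```

>>> arm_command --twist '[[0, 0, 0], [0, 0, 0], [0, 0, 0]]' --delta_pos '[[0, 0, 0.02], [0, 0, 0.02], [0, 0, 0]]' --fingers '[0.3, 0.3, 0.3]'

```text
clock: 12.1
tool_pos: [510.9, 160.2, 115.9]
ee_rot: [0.986, 0.165, -0.0, -0.0]
ft_force: [-0.1, -0.6, -5.9]
opening: 0.488
```

>>> arm_command --twist '[[0, 0, 0], [0, 0, 0], [0, 0, 0]]' --delta_pos '[[0, 0, 0.02], [0, 0, 0.02], [0, 0, 0]]' --fingers '[0.3, 0.3, 0.3]'

```text
clock: 12.48
tool_pos: [510.9, 160.1, 114.4]
ee_rot: [0.986, 0.165, -0.0, 0.0]
ft_force: [-0.7, -0.1, -6.0]
opening: 0.487
```

>>> arm_command --twist '[[0, 0, 0], [0, 0, 0], [0, 0, 0], [0, 0, 0]]' --delta_pos '[[0, 0, 0.02], [0, 0, 0.02], [0, 0, 0.02], [0, 0, 0]]' --fingers '[0.3, 0.3, 0.3, 0.3]'

```text
clock: 12.98
tool_pos: [510.9, 160.2, 111.9]
ee_rot: [0.986, 0.165, -0.0, -0.0]
ft_force: [-0.0, 0.6, -5.7]
opening: 0.488
```

>>> arm_command --twist '[[0, 0, 0], [0, 0, 0], [0, 0, 0], [0, 0, 0]]' --delta_pos '[[0, 0, 0.02], [0, 0, 0.02], [0, 0, 0.02], [0, 0, 0]]' --fingers '[0.3, 0.3, 0.3, 0.3]'

```text
clock: 13.48
tool_pos: [511.0, 160.2, 109.6]
ee_rot: [0.986, 0.165, -0.0, -0.0]
ft_force: [0.8, 0.2, -5.7]
opening: 0.487
```

>>> arm_command --twist '[[0, 0, 0], [0, 0, 0], [0, 0, 0], [0, 0, 0]]' --delta_pos '[[0, 0, 0.02], [0, 0, 0.02], [0, 0, 0.02], [0, 0, 0]]' --fingers '[0.3, 0.3, 0.3, 0.3]'

```text
clock: 13.98
tool_pos: [510.9, 160.2, 107.2]
ee_rot: [0.986, 0.165, -0.0, -0.0]
ft_force: [-0.1, -0.0, -4.9]
opening: 0.486
```

>>> arm_command --twist '[[0, 0, 0], [0, 0, 0], [0, 0, 0], [0, 0, 0], [0, 0, 0], [0, 0, 0]]' --delta_pos '[[0, 0, 0.02], [0, 0, 0.02], [0, 0, 0.02], [0, 0, 0.02], [0, 0, 0.02], [0, 0, 0]]' --fingers '[0.3, 0.3, 0.3, 0.3, 0.3, 0.3]'

```text
clock: 14.72
tool_pos: [510.9, 160.2, 103.2]
ee_rot: [0.986, 0.165, -0.0, -0.0]
ft_force: [-0.3, 0.2, -5.5]
opening: 0.487
```

>>> arm_command --twist '[[0, 0, 0], [0, 0, 0], [0, 0, 0], [0, 0, 0], [0, 0, 0], [0, 0, 0], [0, 0, 0], [0, 0, 0]]' --delta_pos '[[0, 0, 0.025], [0, 0, 0.025], [0, 0, 0.025], [0, 0, 0.025], [0, 0, 0.025], [0, 0, 0.025], [0, 0, 0.025], [0, 0, 0]]' --fingers '[0.3, 0.3, 0.3, 0.3, 0.3, 0.3, 0.3, 0.3]'

```text
clock: 15.72
tool_pos: [510.9, 160.2, 96.1]
ee_rot: [0.986, 0.165, -0.0, -0.0]
ft_force: [-0.3, 1.1, -5.3]
opening: 0.489
```

Run:
```python
from h import *
s=sensors.sense();print(s['clock'],s['tool_pos'],s['ft_force'],s['torque'],s['opening'])
a=grab('scene','s5')[:,:,::-1];b=grab('side','d5')[:,:,::-1]
c=lambda i,x,y,w,h: np.clip(cv2.resize(i[y:y+h,x:x+w],(400,400),interpolation=cv2.INTER_CUBIC)*1.7,0,255).astype('uint8')
cv2.imwrite('pics/c5.png',np.hstack([c(a,295,130,80,80),c(b,150,210,80,80)]))
```

```text
15.725 [510.94658663 160.17823792  96.14434239] [-0.29023696  1.14320497 -5.34329376] [-0.01186728  0.02988441  0.01046646] 0.4892609379424532
```

View pics/c5.png

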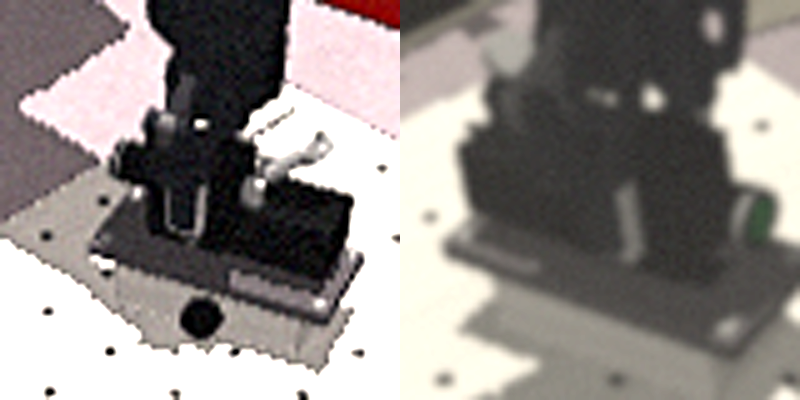

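The socket is over the ball with no contact force, and the head is parallel with the plate and just above it. Continuing in small steps.

>>> arm_command --twist '[[0, 0, 0], [0, 0, 0], [0, 0, 0], [0, 0, 0], [0, 0, 0]]' --delta_pos '[[0, 0, 0.02], [0, 0, 0.02], [0, 0, 0.02], [0, 0, 0.02], [0, 0, 0]]' --fingers '[0.3, 0.3, 0.3, 0.3, 0.3]'

```text
clock: 16.45
tool_pos: [511.0, 160.2, 93.0]
ee_rot: [0.986, 0.165, -0.0, -0.0]
ft_force: [0.6, -0.4, -5.3]
opening: 0.49
```

>>> arm_command --twist '[[0, 0, 0], [0, 0, 0], [0, 0, 0], [0, 0, 0]]' --delta_pos '[[0, 0, 0.02], [0, 0, 0.02], [0, 0, 0], [0, 0, 0]]' --fingers '[0.3, 0.3, 0.3, 0.3]'

```text
clock: 16.95
tool_pos: [511.0, 160.2, 91.4]
ee_rot: [0.986, 0.165, 0.0, 0.0]
ft_force: [0.7, -0.9, -6.0]
opening: 0.483
```

>>> arm_command --twist '[[0, 0, 0], [0, 0, 0], [0, 0, 0], [0, 0, 0]]' --delta_pos '[[0, 0, 0.02], [0, 0, 0.02], [0, 0, 0], [0, 0, 0]]' --fingers '[0.3, 0.3, 0.3, 0.3]'

```text
clock: 17.45
tool_pos: [511.0, 160.2, 89.8]
ee_rot: [0.986, 0.165, -0.0, -0.0]
ft_force: [-0.7, -0.3, -5.2]
opening: 0.49
```

>>> arm_command --twist '[[0, 0, 0], [0, 0, 0], [0, 0, 0], [0, 0, 0]]' --delta_pos '[[0, 0, 0.02], [0, 0, 0.02], [0, 0, 0], [0, 0, 0]]' --fingers '[0.3, 0.3, 0.3, 0.3]'

```text
clock: 17.95
tool_pos: [511.0, 160.2, 88.2]
ee_rot: [0.986, 0.165, 0.0, 0.0]
ft_force: [-1.0, -0.2, -6.2]
opening: 0.487
```

Underside at about 61.4. Steps of 1 mm from here.

>>> arm_command --twist '[[0, 0, 0], [0, 0, 0], [0, 0, 0], [0, 0, 0]]' --delta_pos '[[0, 0, 0.0125], [0, 0, 0.0125], [0, 0, 0], [0, 0, 0]]' --fingers '[0.3, 0.3, 0.3, 0.3]'

```text
clock: 18.45
tool_pos: [511.0, 160.2, 87.2]
ee_rot: [0.986, 0.165, -0.0, -0.0]
ft_force: [-0.1, -0.9, -5.2]
opening: 0.489
```

>>> arm_command --twist '[[0, 0, 0], [0, 0, 0], [0, 0, 0], [0, 0, 0]]' --delta_pos '[[0, 0, 0.0125], [0, 0, 0.0125], [0, 0, 0], [0, 0, 0]]' --fingers '[0.3, 0.3, 0.3, 0.3]'

```text
clock: 18.95
tool_pos: [511.0, 160.2, 86.2]
ee_rot: [0.986, 0.165, 0.0, 0.0]
ft_force: [-0.5, -0.1, -6.0]
opening: 0.486
```

>>> arm_command --twist '[[0, 0, 0], [0, 0, 0], [0, 0, 0], [0, 0, 0]]' --delta_pos '[[0, 0, 0.0125], [0, 0, 0.0125], [0, 0, 0], [0, 0, 0]]' --fingers '[0.3, 0.3, 0.3, 0.3]'

```text
clock: 19.45
tool_pos: [511.0, 160.2, 85.2]
ee_rot: [0.986, 0.165, -0.0, 0.0]
ft_force: [-0.3, -0.6, -6.2]
opening: 0.488
```

>>> arm_command --twist '[[0, 0, 0], [0, 0, 0], [0, 0, 0], [0, 0, 0]]' --delta_pos '[[0, 0, 0.0125], [0, 0, 0.0125], [0, 0, 0], [0, 0, 0]]' --fingers '[0.3, 0.3, 0.3, 0.3]'

```text
clock: 19.95
tool_pos: [511.0, 160.2, 84.3]
ee_rot: [0.986, 0.165, 0.0, -0.0]
ft_force: [-0.5, -0.5, -3.0]
opening: 0.486
```

Contact is starting: fz has risen from -6 to -3. Another 0.5 mm.

>>> arm_command --twist '[[0, 0, 0], [0, 0, 0], [0, 0, 0], [0, 0, 0]]' --delta_pos '[[0, 0, 0.0125], [0, 0, 0], [0, 0, 0], [0, 0, 0]]' --fingers '[0.3, 0.3, 0.3, 0.3]'

```text
clock: 20.45
tool_pos: [511.0, 160.2, 83.9]
ee_rot: [0.986, 0.165, 0.0, 0.0]
ft_force: [-2.8, -0.5, 2.6]
opening: 0.49
```

Stiffness of about 14 N/mm matches the plate (15 N/mm), so the head is seated with about 8 N of contact. Easing up slightly, then releasing.

>>> arm_command --twist '[[0, 0, 0], [0, 0, 0], [0, 0, 0], [0, 0, 0], [0, 0, 0], [0, 0, 0]]' --delta_pos '[[0, 0, -0.005], [0, 0, 0], [0, 0, 0], [0, 0, 0], [0, 0, 0], [0, 0, 0]]' --fingers '[0.3, 0.3, 0.52, 0.58, 0.65, 0.75]'

```text
clock: 21.2
tool_pos: [511.0, 160.2, 83.9]
ee_rot: [0.986, 0.165, 0.0, -0.0]
ft_force: [-0.5, 0.3, 0.2]
opening: 0.749
```

>>> arm_command --twist '[[0, 0, 0], [0, 0, 0], [0, 0, 0], [0, 0, 0]]' --delta_pos '[[0, 0, 0], [0, 0, 0], [0, 0, 0], [0, 0, 0]]' --fingers '[0.8, 0.8, 0.8, 0.8]'

```text
clock: 21.7
tool_pos: [511.0, 160.2, 84.0]
ee_rot: [0.986, 0.165, 0.0, 0.0]
ft_force: [0.0, 0.5, 0.6]
opening: 0.799
```

Now straight up, shut the fingers, move 71 mm along the head to above the lever, and check.

>>> arm_command --twist '[[0, 0, 0], [0, 0, 0], [0, 0, 0], [0, 0, 0], [0, 0, 0], [0, 0, 0], [0, 0, 0]]' --delta_pos '[[0, 0, -0.1], [0, 0, -0.3], [0, 0, -0.6], [0, 0, -0.7], [0, 0, -0.6], [0, 0, -0.2], [0, 0, 0]]' --fingers '[0.8, 0.8, 0.8, 0.8, 0.8, 0.8, 0.8]'

```text
clock: 22.58
tool_pos: [510.9, 160.2, 184.1]
ee_rot: [0.986, 0.165, 0.0, 0.0]
ft_force: [1.1, -0.4, -0.4]
opening: 0.802
```

Run:
```python
from h import *
s=sensors.sense();print(s['clock'],s['tool_pos'],s['ft_force'],s['torque'],s['opening'])
grab('wrist','w6')
a=grab('scene','s6')[:,:,::-1];b=grab('side','d6')[:,:,::-1];w=cv2.imread('pics/w6.png')
c=lambda i,x,y,w,h: np.clip(cv2.resize(i[y:y+h,x:x+w],(400,300),interpolation=cv2.INTER_CUBIC)*1.5,0,255).astype('uint8')
cv2.imwrite('pics/c6.png',np.vstack([np.hstack([c(a,290,135,88,66),c(b,150,205,88,66)]),np.hstack([c(w,0,0,560,420),c(a,180,150,240,180)])]))
```

```text
22.575 [510.92982519 160.15754624 184.14726325] [ 1.11866388 -0.35694805 -0.37721545] [0.03908755 0.06581765 0.06981365] 0.8015833371996689
```

View pics/c6.png

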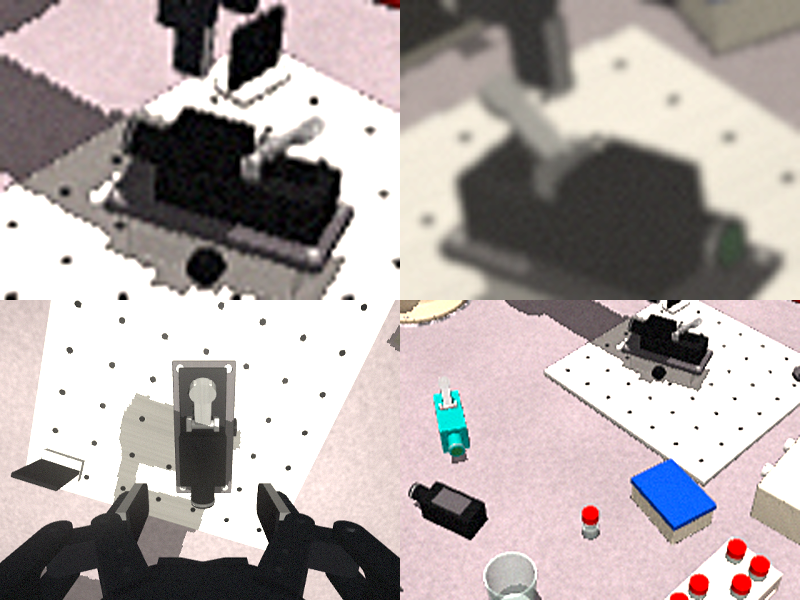

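The head sits flush along the plate, lever still up over the long end, and the bystanders are undisturbed. Next: shut the fingers and move over the lever.

>>> arm_command --twist '[[0, 0, 0], [0, 0, 0], [0, 0, 0], [0, 0, 0], [0, 0, 0], [0, 0, 0], [0, 0, 0], [0, 0, 0], [0, 0, 0], [0, 0, 0]]' --delta_pos '[[0.2, 0, 0], [0.4, 0, 0], [0.5, 0, 0], [0.4, 0, 0], [0.2, 0, 0], [0.075, 0, 0], [0, 0, 0.15], [0, 0, 0.15], [0, 0, 0], [0, 0, 0]]' --fingers '[0, 0, 0, 0, 0, 0, 0, 0, 0, 0]'

```text
clock: 23.98
tool_pos: [578.1, 183.2, 172.1]
ee_rot: [0.986, 0.165, 0.0, -0.0]
ft_force: [-0.6, 0.2, 1.1]
opening: -0.001
```

>>> arm_command --twist '[[0, 0, 0], [0, 0, 0], [0, 0, 0], [0, 0, 0], [0, 0, 0]]' --delta_pos '[[0, 0, 0.05], [0, 0, 0.05], [0, 0, 0.05], [0, 0, 0.05], [0, 0, 0]]' --fingers '[0, 0, 0, 0, 0]'

```text
clock: 24.6
tool_pos: [578.0, 183.2, 163.7]
ee_rot: [0.986, 0.165, -0.0, -0.0]
ft_force: [-0.0, 1.0, 0.2]
opening: -0.002
```

>>> arm_command --twist '[[0, 0, 0], [0, 0, 0], [0, 0, 0], [0, 0, 0], [0, 0, 0], [0, 0, 0], [0, 0, 0]]' --delta_pos '[[0, 0, 0.03], [0, 0, 0.03], [0, 0, 0.03], [0, 0, 0.03], [0, 0, 0.03], [0, 0, 0.03], [0, 0, 0]]' --fingers '[0, 0, 0, 0, 0, 0, 0]'

```text
clock: 25.48
tool_pos: [578.1, 183.3, 156.6]
ee_rot: [0.986, 0.165, -0.0, -0.0]
ft_force: [0.5, -0.3, -0.2]
opening: -0.004
```

>>> arm_command --twist '[[0, 0, 0], [0, 0, 0], [0, 0, 0], [0, 0, 0], [0, 0, 0], [0, 0, 0], [0, 0, 0]]' --delta_pos '[[0, 0, 0.03], [0, 0, 0.03], [0, 0, 0.03], [0, 0, 0.03], [0, 0, 0.03], [0, 0, 0.03], [0, 0, 0]]' --fingers '[0, 0, 0, 0, 0, 0, 0]'

```text
clock: 26.35
tool_pos: [580.0, 183.7, 151.1]
ee_rot: [0.986, 0.165, 0.003, -0.0]
ft_force: [5.7, 3.3, 7.2]
opening: -0.0
```

The contact force pushed along the lever (+x, up), so the fingertip's edge is on the lever's end face. Backing off and moving 11 mm inward.

>>> arm_command --twist '[[0, 0, 0], [0, 0, 0], [0, 0, 0], [0, 0, 0], [0, 0, 0], [0, 0, 0], [0, 0, 0]]' --delta_pos '[[0, 0, -0.2], [0, 0, -0.2], [-0.1, 0, 0], [-0.1, 0, 0], [-0.075, 0, 0], [0, 0, 0], [0, 0, 0]]' --fingers '[0, 0, 0, 0, 0, 0, 0]'

```text
clock: 27.22
tool_pos: [567.7, 179.7, 165.5]
ee_rot: [0.986, 0.165, -0.0, 0.0]
ft_force: [0.2, -0.1, -0.3]
opening: -0.002
```

Run:
```python
from h import *
s=sensors.sense();print(s['clock'],s['tool_pos'],s['ft_force'],s['torque'],s['opening'])
grab('wrist','w7')
a=grab('scene','s7')[:,:,::-1];b=grab('side','d7')[:,:,::-1];w=cv2.imread('pics/w7.png')
c=lambda i,x,y,w,h: np.clip(cv2.resize(i[y:y+h,x:x+w],(400,300),interpolation=cv2.INTER_CUBIC)*1.5,0,255).astype('uint8')
cv2.imwrite('pics/c7.png',np.vstack([np.hstack([c(a,310,135,68,51),c(b,150,205,68,51)]),np.hstack([c(w,140,210,280,210),c(a,290,135,88,66)])]))
```

```text
27.225 [567.74067215 179.6707361  165.47117416] [ 0.23273289 -0.10460263 -0.28231591] [-0.03849398  0.03056525 -0.02128998] -0.0016630710633640784
```

View pics/c7.png

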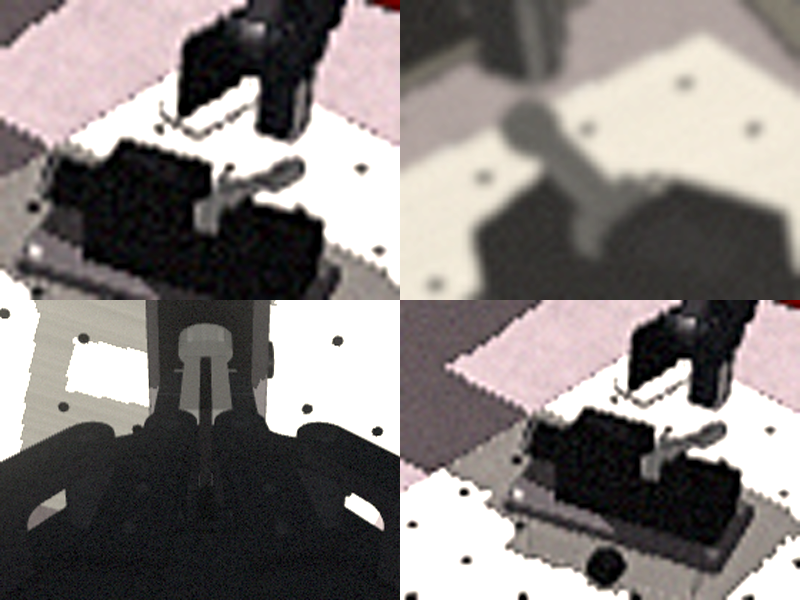

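The head is still flush and straight, and the fingertips are above the lever's pad. Pressing down gently.

>>> arm_command --twist '[[0, 0, 0], [0, 0, 0], [0, 0, 0], [0, 0, 0], [0, 0, 0], [0, 0, 0]]' --delta_pos '[[0, 0, 0.04], [0, 0, 0.04], [0, 0, 0.04], [0, 0, 0.04], [0, 0, 0.04], [0, 0, 0]]' --fingers '[0, 0, 0, 0, 0, 0]'

```text
clock: 28.12
tool_pos: [567.7, 179.7, 157.4]
ee_rot: [0.986, 0.165, -0.0, 0.0]
ft_force: [-0.3, -0.5, -0.3]
opening: 0.001
```

>>> arm_command --twist '[[0, 0, 0], [0, 0, 0], [0, 0, 0], [0, 0, 0]]' --delta_pos '[[0, 0, 0.03], [0, 0, 0.03], [0, 0, 0.03], [0, 0, 0]]' --fingers '[0, 0, 0, 0]'

```text
clock: 28.62
tool_pos: [567.7, 179.7, 153.8]
ee_rot: [0.986, 0.165, -0.0, -0.0]
ft_force: [-0.1, -0.4, 0.2]
opening: -0.005
```

>>> arm_command --twist '[[0, 0, 0], [0, 0, 0], [0, 0, 0], [0, 0, 0]]' --delta_pos '[[0, 0, 0.03], [0, 0, 0.03], [0, 0, 0.03], [0, 0, 0]]' --fingers '[0, 0, 0, 0]'

```text
clock: 29.12
tool_pos: [567.8, 179.8, 150.5]
ee_rot: [0.986, 0.165, 0.0, -0.0]
ft_force: [-0.2, -0.1, 1.9]
opening: 0.0
```

>>> arm_command --twist '[[0, 0, 0], [0, 0, 0], [0, 0, 0], [0, 0, 0]]' --delta_pos '[[0, 0, 0.03], [0, 0, 0.03], [0, 0, 0.03], [0, 0, 0]]' --fingers '[0, 0, 0, 0]'

```text
clock: 29.62
tool_pos: [567.7, 179.7, 146.6]
ee_rot: [0.986, 0.165, -0.0, 0.0]
ft_force: [0.3, -0.5, 3.0]
opening: 0.001
```

>>> arm_command --twist '[[0, 0, 0], [0, 0, 0], [0, 0, 0], [0, 0, 0], [0, 0, 0], [0, 0, 0], [0, 0, 0]]' --delta_pos '[[0.012, 0, 0.03], [0.012, 0, 0.03], [0.012, 0, 0.03], [0.012, 0, 0.03], [0.012, 0, 0.03], [0.012, 0, 0.03], [0, 0, 0]]' --fingers '[0, 0, 0, 0, 0, 0, 0]'

```text
clock: 30.5
tool_pos: [570.4, 180.6, 139.4]
ee_rot: [0.986, 0.165, -0.0, -0.0]
ft_force: [0.9, 0.5, 2.5]
opening: 0.002
```

>>> arm_command --twist '[[0, 0, 0], [0, 0, 0], [0, 0, 0], [0, 0, 0], [0, 0, 0], [0, 0, 0], [0, 0, 0]]' --delta_pos '[[0.012, 0, 0.03], [0.012, 0, 0.03], [0.012, 0, 0.03], [0.012, 0, 0.03], [0.012, 0, 0.03], [0.012, 0, 0.03], [0, 0, 0]]' --fingers '[0, 0, 0, 0, 0, 0, 0]'

```text
clock: 31.38
tool_pos: [573.1, 181.6, 132.1]
ee_rot: [0.986, 0.165, -0.0, -0.0]
ft_force: [0.9, -0.6, 2.2]
opening: 0.002
```

>>> arm_command --twist '[[0, 0, 0], [0, 0, 0], [0, 0, 0], [0, 0, 0], [0, 0, 0]]' --delta_pos '[[0.012, 0, 0.03], [0.012, 0, 0.03], [0.012, 0, 0.03], [0.012, 0, 0.03], [0, 0, 0]]' --fingers '[0, 0, 0, 0, 0]'

```text
clock: 32.0
tool_pos: [574.7, 182.1, 127.2]
ee_rot: [0.986, 0.165, -0.0, -0.0]
ft_force: [-1.3, 0.1, 0.7]
opening: -0.002
```

>>> arm_command --twist '[[0, 0, 0], [0, 0, 0], [0, 0, 0], [0, 0, 0]]' --delta_pos '[[0.01, 0, 0.02], [0.01, 0, 0.02], [0, 0, 0], [0, 0, 0]]' --fingers '[0, 0, 0, 0]'

```text
clock: 32.5
tool_pos: [575.8, 182.5, 125.9]
ee_rot: [0.986, 0.165, 0.0, -0.0]
ft_force: [-1.1, -1.2, 1.2]
opening: -0.001
```

>>> arm_command --twist '[[0, 0, 0], [0, 0, 0], [0, 0, 0], [0, 0, 0]]' --delta_pos '[[0.01, 0, 0.02], [0.01, 0, 0.02], [0, 0, 0], [0, 0, 0]]' --fingers '[0, 0, 0, 0]'

```text
clock: 33.0
tool_pos: [576.6, 182.7, 124.3]
ee_rot: [0.986, 0.165, 0.0, -0.0]
ft_force: [-1.2, 0.4, 0.6]
opening: 0.0
```

>>> arm_command --twist '[[0, 0, 0], [0, 0, 0], [0, 0, 0], [0, 0, 0]]' --delta_pos '[[0, 0, 0.015], [0, 0, 0.015], [0, 0, 0], [0, 0, 0]]' --fingers '[0, 0, 0, 0]'

```text
clock: 33.5
tool_pos: [576.6, 182.7, 123.2]
ee_rot: [0.986, 0.165, 0.0, -0.0]
ft_force: [-1.7, -0.3, 1.7]
opening: 0.003
```

>>> arm_command --twist '[[0, 0, 0], [0, 0, 0], [0, 0, 0], [0, 0, 0]]' --delta_pos '[[0, 0, 0.0125], [0, 0, 0.0125], [0, 0, 0], [0, 0, 0]]' --fingers '[0, 0, 0, 0]'

```text
clock: 34.0
tool_pos: [576.7, 182.7, 122.7]
ee_rot: [0.986, 0.165, 0.0, 0.0]
ft_force: [-1.3, -0.0, 5.9]
opening: -0.0
```

Rising against the stop, at the expected height. A last touch more.

>>> arm_command --twist '[[0, 0, 0], [0, 0, 0], [0, 0, 0], [0, 0, 0]]' --delta_pos '[[0, 0, 0.01], [0, 0, 0], [0, 0, 0], [0, 0, 0]]' --fingers '[0, 0, 0, 0]'

```text
clock: 34.5
tool_pos: [576.7, 182.8, 122.5]
ee_rot: [0.986, 0.165, 0.001, 0.0]
ft_force: [-2.5, 0.8, 7.9]
opening: 0.001
```

>>> arm_command --twist '[[0, 0, 0], [0, 0, 0], [0, 0, 0], [0, 0, 0], [0, 0, 0], [0, 0, 0], [0, 0, 0], [0, 0, 0]]' --delta_pos '[[0, 0, -0.1], [0, 0, -0.3], [0, 0, -0.7], [0, 0, -0.9], [0, 0, -0.9], [0, 0, -0.6], [0, 0, 0], [0, 0, 0]]' --fingers '[0, 0, 0, 0, 0, 0, 0, 0]'

```text
clock: 35.5
tool_pos: [576.1, 182.7, 260.7]
ee_rot: [0.986, 0.165, -0.001, -0.0]
ft_force: [0.1, -0.3, -0.5]
opening: 0.002
```

Run:
```python
from h import *
s=sensors.sense();print(s['clock'],s['tool_pos'],s['ft_force'])
grab('wrist','w8')
a=grab('scene','s8')[:,:,::-1];b=grab('side','d8')[:,:,::-1];w=cv2.imread('pics/w8.png')
c=lambda i,x,y,w,h: np.clip(cv2.resize(i[y:y+h,x:x+w],(400,300),interpolation=cv2.INTER_CUBIC)*1.5,0,255).astype('uint8')
cv2.imwrite('pics/c8.png',np.vstack([np.hstack([c(a,300,140,80,60),c(b,150,215,80,60)]),np.hstack([c(w,140,100,280,210),c(a,80,100,400,300)])]))
```

```text
35.5 [576.0938026  182.66898066 260.70546094] [ 0.10803965 -0.34490158 -0.54038083]
```

View pics/c8.png

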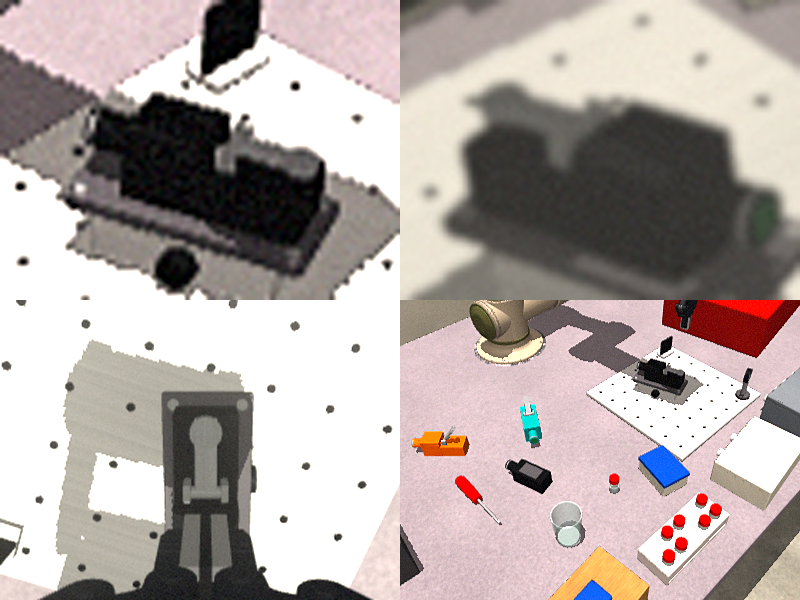

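The lever lies level on the head, which is flush and aligned over the plate's long end. Everything else is in place and the robot is clear, so I'm handing in.

```bash
python3 -c "
from station import workorder,sensors
print(workorder.close_job(),sensors.sense()['clock'])"
```

```text
the job is handed in; nothing more can be done
the job is handed in; nothing more can be done
```

The detector head is fitted on its ball mount and the latch lever is pressed down. I handed the job in at about 36 s of the 69 s allowed; it reports no verdict.

- **Fitting:** I picked the black block with the lever and lowered it in small steps. The socket slid over the ball with no contact force I could see. The head met the plate with its underside at about z = 57 mm and about 8 N of contact. The measured 14 N/mm matches the plate's stiffness. I let go only after that.
- **Latch:** My first press landed on the lever's end face, with about 10 N along the lever. I backed off and moved about 10 mm inward. A photo then showed the head still flush. The second press took about 2–3 N down to the stop, ending at about 8 N there.
- **Last checks:** The final pictures show the lever level, the head lying along the plate with its lever over the long end, and the bystanders where they stood. The gripper is about 140 mm clear. By eye, no check disagreed, but I did not measure the lever angle or the remaining gap under the head.

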